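Hang the deckle frames nested on one hook

TASK

The large green deckle frame already hangs on the hook: hang the medium yellow one in front of it and then the small red one in front of that, each by the notch under its top bar. Push the whole pack back along the prong until the large frame is home against the stop plate and all three hang straight, close one against the next, and let go. Do not disturb the roller, the cup or the jar.

Things in the scene. Friction and masses are not known exactly. Their poses are not given: they have to be found in the camera images.
- hook_root (a point): Root of the hook: on the prong's centre line at the front face of its stop plate, 210 above the table. The prong, a level 10 mm steel rod, runs 150 along this point's -x, then turns up. A hung notch's apex rests 7 above the centre line; a frame fully home touches the plate, its notch 6 out from here. Polished: hung frames slide along it under a few newtons, most evenly when pushed near its level.
- hook_tip (a point): Top of the prong's upturned tip: 157 out from the hook's root, 19 above the prong's centre line.
- hook: The fixed hook stand: slim wooden post, 30 wide, top 239 above the table, just behind the round stop plate (48 diameter); steel foot 130 x 150. Origin on the table under the hook's root; x points from the prong to the post.
- rack_a: A low fixed wooden drying rack, 70 (x) x 110 (y), with a 17 mm slot along y between walls 32 tall; slot floor 12 above the table. Holds the medium or the small frame at the start. Origin under its middle.
- rack_b: A low fixed wooden drying rack, 70 (x) x 110 (y), with a 17 mm slot along y between walls 32 tall; slot floor 12 above the table. Holds the medium or the small frame at the start. Origin under its middle.
- large: The large deckle, an open green wooden frame, 190 wide (y) x 160 tall (z) x 12 thick (x), bars 18 wide, about 0.1 kg; origin at the middle of its underside. x through the thickness, y along the width, z up; front and back alike. It hangs on the prong at the start, 30 to 60 out from the stop plate.
- medium: The medium deckle, an open yellow wooden frame, 160 wide (y) x 135 tall (z) x 12 thick (x), bars 18 wide, about 0.1 kg; origin at the middle of its underside. x through the thickness, y along the width, z up; front and back alike. At the start it stands upright in either rack; lift it straight up 30 or more to clear the slot.
- small: The small deckle, an open red wooden frame, 130 wide (y) x 110 tall (z) x 12 thick (x), bars 18 wide, about 0.1 kg; origin at the middle of its underside. x through the thickness, y along the width, z up; front and back alike. At the start it stands upright in either rack; lift it straight up 30 or more to clear the slot.
- large_grip (a point): Centre of the large frame's bare-wood grip tab, 30 wide (y) x 12 thick (x) x 50 tall, which stands on the middle of the top bar: 25 above that bar's upper face, 185 above the frame's underside. Axes as the frame. 
- large_notch (a point): Apex of the large frame's hanging notch: a steel inverted V (45-degree legs, mouth 44 wide, 22 deep) under the middle of the top bar, at mid-thickness, 45 straight below the tab's centre. Axes as the frame.
- medium_grip (a point): Centre of the medium frame's bare-wood grip tab, 30 wide (y) x 12 thick (x) x 50 tall, which stands on the middle of the top bar: 25 above that bar's upper face, 160 above the frame's underside. Axes as the frame. 
- medium_notch (a point): Apex of the medium frame's hanging notch: a steel inverted V (45-degree legs, mouth 44 wide, 22 deep) under the middle of the top bar, at mid-thickness, 45 straight below the tab's centre. Axes as the frame.
- small_grip (a point): Centre of the small frame's bare-wood grip tab, 30 wide (y) x 12 thick (x) x 50 tall, which stands on the middle of the top bar: 25 above that bar's upper face, 135 above the frame's underside. Axes as the frame. 
- small_notch (a point): Apex of the small frame's hanging notch: a steel inverted V (45-degree legs, mouth 44 wide, 22 deep) under the middle of the top bar, at mid-thickness, 45 straight below the tab's centre. Axes as the frame.
- roller: Bystander: ink roller with a black 90 mm rubber drum (36 diameter) and a red handle, lying on the table between the robot and the hook, up to 36 tall; origin on the table under the drum, handle along -x, 140 long.
- cup: Bystander: blue cup, 76 across, 85 tall, standing on the table; origin at the middle of its underside.
- jar: Bystander: green ink jar with black cap, 68 across, 65 tall, standing on the table; origin at the middle of its underside.
Mind the look-alikes: they are no part of the job. What is meant by the small is not blue or purple, and is the smaller of those in its own colour.

How it is judged:
At the end, for the whole second after the job is handed in: All three hang at rest by their notches on the prong (12 mm sideways, 10 mm in height, upright to 0.2 rad, square to 0.25 rad). Notches out from the root: large under 15 mm (home: 6), medium 15 to 34 (18), small 26 to 52 (30); neighbouring notches under 22 mm apart (touching: 12) (y of large_notch in the frame of hook_root between -0.012 and 0.012 m and z of large_notch in the frame of hook_root between -0.004 and 0.017 m and angle between each of large_notch, medium_notch, small_notch's own z axis and vertical below 0.2 rad and angle between the x axis of each of large_notch, medium_notch, small_notch and the x axis of hook_root, either way round below 0.25 rad and linear speed of each of large, medium, small below 0.03 m/s and y of medium_notch in the frame of hook_root between -0.012 and 0.012 m and z of medium_notch in the frame of hook_root between -0.004 and 0.017 m and y of small_notch in the frame of hook_root between -0.012 and 0.012 m and z of small_notch in the frame of hook_root between -0.004 and 0.017 m and x of large_notch in the frame of hook_root between -0.015 and 0.005 m and x of medium_notch in the frame of hook_root between -0.034 and -0.015 m and x of small_notch in the frame of hook_root between -0.052 and -0.026 m and distance between large_notch and medium_notch below 0.022 m and distance between medium_notch and small_notch below 0.022 m).
It fails at once if the roller is moved more than 40 mm (distance of roller from where it was at the start of the episode above 0.04 m).
It fails at once if the cup is moved more than 40 mm (distance of cup from where it was at the start of the episode above 0.04 m).
It fails at once if the jar is moved more than 40 mm (distance of jar from where it was at the start of the episode above 0.04 m).
It also fails if it takes over 72 s, if anything falls off the work surface, if the arm or the gripper's body presses on something with over 40 N, if the wrist force passes 120 N, or if a joint passes its speed limit or range.

ROBOT

A 6-joint arm with a two-finger parallel gripper is mounted at the origin on the work surface. World frame = base frame: x ahead of the robot, y to its left, z up, the work surface at z = 0. Lengths are in m, angles in rad, forces in N, time in s.
With the tool pointing down it reaches from about 0.375 to 0.9 m from the base axis. Payload 3.1 kg.
Tool frame: the origin (TCP) lies on the centre line of the jaws, within the pads' length; the fingertips stand robot.finger_overhang ahead of it and the grasp point (between the pads) lies 2 mm behind it (robot.finger_overhang is the distance from the TCP to the fingertips, in m); z points along the fingers, y is the direction in which the jaws open and shut (so a half turn about z gives the same grasp; the last joint's range is limited). The gripper opens to 87 mm and grips with 3 to 60 N. Pads are 19 mm wide; open, the fingers measure 117 mm over their backs; the gripper's body (75 mm by 190 mm) begins 51 mm behind the grasp point.
Start: joints at [-1.298, 0.527, 1.433, -0, 1.181, -0.178], TCP at [0.273, -0.562, 0.24] pointing down, gripper open.
Joint ranges: [-3.08, 3.08], [-0.75, 2.2], [0.22, 2.44], [-1.43, 4.57], [0, 2.65], [-2.85, 2.85]. Speed limits (rad/s): [2.79, 2.79, 3.14, 3.14, 3.14, 3.14].

INTERFACE

Orientations are given as a unit quaternion [x, y, z, w].
In Python, from rig import robot gives the robot as it stands. The module is installed in compiled form; this text tells all that it offers.
- The arm moves only by the tool step_arm, never from a script. Its arguments are lists of equal length, an entry for each row: "slide": the shift along the tool's x, y, z in mm, a list of three; "twist": the turn about the tool's z in degrees. A call has 1 to 20 rows; each row shifts and turns the commanded pose from where the row before left it, along the tool's axes as they then stand; what a row does not reach is not made up. A row lasts 1/12 s, in which the tool goes at most 41.7 mm and 7.16 degrees, less where a joint would pass 70% of its speed; a pose out of reach is approached as far as the arm can. A call is refused whole if a number of a shift passes 41.7 or a number of a turn 7.16, either way. A call with a gripper value outside its range is refused whole. "jaw" is the finger opening in mm, from 0 to 87, set as the call begins (left out, the last holds). The fingers move at their own pace and stop on an object; "force" is the grip in N (left out, the last holds). Time passes only in rows, so rows that do not move let the fingers close. It gives the time, the measured TCP pose, the force and the opening at its end, in the units of the state.
- robot.get_obs(): the state, without advancing time (a new reading comes with each control period).
- robot.camera(name): name is "scene" or "side" or "wrist"; returns a dict with "color" (420x560x3 uint8, blue, green, red), "depth" (420x560 float32, m along the optical axis (not along the pixel's ray), 0 where there is no reading), "camera_matrix" (3x3 intrinsics, pixels), "origin" and "orientation" of the camera in the world. Camera axes: x right, y down, z forward; pixel columns grow to the right and rows downward; lengths in m; the calibration is good to about 2 mm. A picture is of the moment at which its call begins.
- robot.hand_in(): hands the job in, once; it reports no verdict.
The state is a dict: "time": time; "q": joint angles; "joint_velocities": joint speeds; "joint_torque": joint torques, N m; "position": TCP position; "tool_rot": TCP orientation; "ft_force": force on the tool from outside, world axes, zero at the start; "moment": the same for the moment, N m; "grip_width": finger opening in m.
Only numpy, scipy, OpenCV 4.12 (cv2) and the standard library are available. Lean on these libraries where they do the work, as an engineer would, in place of code of your own. Each camera call takes 0.05 s, during which the arm holds its last target.

## Working session

There is one attempt and no reset: what is moved stays moved. The work goes in short steps, Python scripts to look and compute and a tool call to move; the robot and the scene stay as the last step left them, time stands still between calls to the robot, and variables do not carry over. Pictures are saved under pics/ and viewed, and the job is handed in when it is done.

Besides the shell and the picture viewer there is one more tool, called as name([rows], argument=value, ...), one row to a line, values as JSON. step_arm: Moves the arm, as the interface text tells. Its arguments: {"type":"object","properties":{"slide":{"type":"array","items":{"type":"array","items":{"type":"number"}}},"twist":{"type":"array","items":{"type":"number"}},"jaw":{"type":"number"},"force":{"type":"number"}},"required":["slide","twist"]}

```bash
mkdir -p pics; python3 - <<'E'
from rig import robot
import cv2,numpy as np
print(robot.get_obs()); print(robot.finger_overhang)
for n in ["scene","side","wrist"]:
    c=robot.camera(n); cv2.imwrite(f"pics/{n}0.png",c["color"]); np.savez(f"pics/{n}0.npz",**c)
    print(n,c["camera_matrix"].tolist(),c["origin"],c["orientation"])
E
```

```text
{'time': 0.0, 'q': array([-1.29746363e+00,  5.28438507e-01,  1.43387966e+00,  5.17855408e-06,
        1.18137930e+00, -1.78500142e-01]), 'joint_velocities': array([ 0.00058297,  0.00060649,  0.00175042, -0.00040658,  0.00067123,
        0.00190648]), 'joint_torque': array([ 5.76810926e-04, -4.40036988e+01, -1.76594192e+01,  6.33442216e-02,
        5.81593509e-02, -1.61829857e-04]), 'position': array([ 0.27272583, -0.56160211,  0.23859578]), 'tool_rot': array([ 9.74588920e-01,  2.23998503e-01, -4.74907724e-05, -1.05133640e-03]), 'ft_force': array([0.19259163, 0.51603514, 0.22604427]), 'moment': array([-0.01044472, -0.02612461,  0.03581137]), 'grip_width': 0.08707508254910076}
0.017
scene [[508.71184465948596, 0.0, 281.052420932975], [0.0, 508.71184465948596, 204.7073849242311], [0.0, 0.0, 1.0]] [ 1.3308482  -0.27871322  1.3263139 ] [ 0.77807033  0.54635495 -0.17804714 -0.25377559]
side [[537.7169550694947, 0.0, 280.4128065736608], [0.0, 537.7169550694947, 212.4447154519936], [0.0, 0.0, 1.0]] [0.3675763  1.26405002 1.33011309] [-0.05591253  0.91111069 -0.40770083  0.02304628]
wrist [[349.71074742664797, 0.0, 277.2637749898522], [0.0, 349.71074742664797, 204.57816495585178], [0.0, 0.0, 1.0]] [ 0.33198929 -0.53404618  0.38349574] [ 0.84153549 -0.52659683 -0.06418508  0.10195131]
```

View pics/scene0.png

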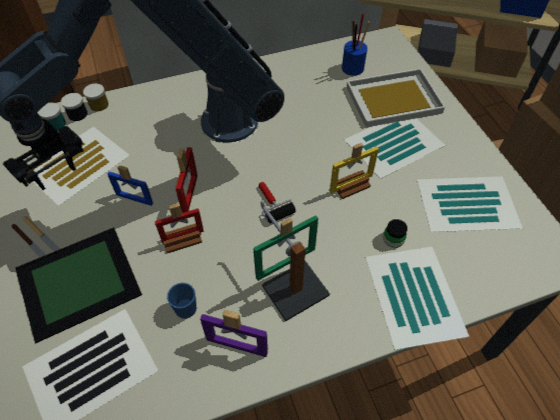

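View pics/side0.png

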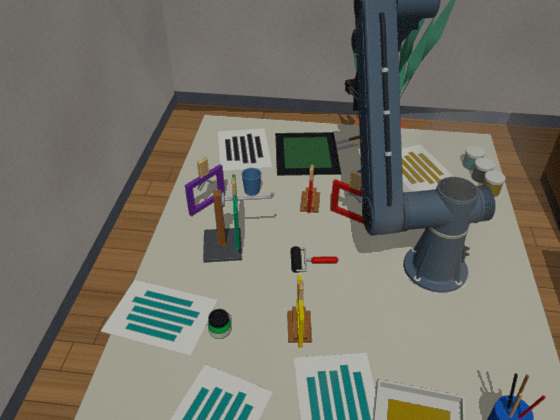

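View pics/wrist0.png

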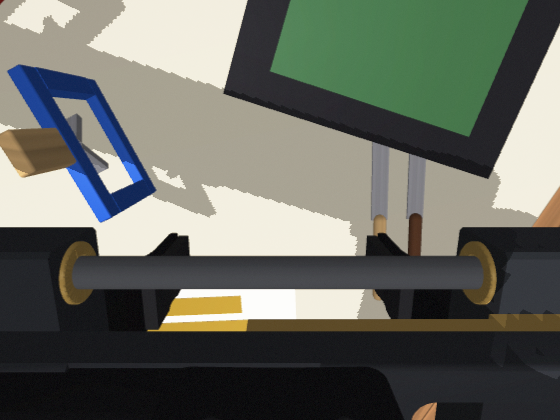

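Candidates, as scene pixels: red frame in a rack (180,228), free-standing red frame (187,180), blue (130,187), purple (235,335), yellow in a rack (354,172), green on the hook (287,248). I'll measure each and crop the reds close.

```bash
cat > h.py <<'E'
import numpy as np,cv2
from scipy.spatial.transform import Rotation as R
def cloud(c):
    K=c["camera_matrix"];d=c["depth"];h,w=d.shape
    u,v=np.meshgrid(np.arange(w),np.arange(h))
    P=np.stack([(u-K[0,2])/K[0,0]*d,(v-K[1,2])/K[1,1]*d,d],-1)
    W=P@R.from_quat(c["orientation"]).as_matrix().T+c["origin"]
    W[d==0]=np.nan
    return W
def hsv(c): return cv2.cvtColor(c["color"],cv2.COLOR_BGR2HSV)
def proj(c,X):
    X=np.atleast_2d(X);p=(X-c["origin"])@R.from_quat(c["orientation"]).as_matrix()
    return p[:,:2]/p[:,2:]*[c["camera_matrix"][0,0],c["camera_matrix"][1,1]]+c["camera_matrix"][:2,2]
E
python3 - <<'E'
from h import *
for n in ["scene","side"]:
    c=dict(np.load(f"pics/{n}0.npz")); W=cloud(c);H=hsv(c)
    print(n)
    for name,lo,hi,box in [("red",(0,150,60),(8,255,255),None),("yellow",(22,150,60),(32,255,255),None),("green",(70,120,40),(85,255,255),None)]:
        m=cv2.inRange(H,np.array(lo),np.array(hi)); 
        m[(W[...,2]<0.025)|np.isnan(W[...,2])]=0
        k,L,S,C=cv2.connectedComponentsWithStats(m)
        for i in range(1,k):
            if S[i,4]<60: continue
            p=W[L==i]; p=p[~np.isnan(p[:,0])]
            q=p[:,:2]-p[:,:2].mean(0); e,V=np.linalg.eigh(q.T@q)
            t=q@V[:,1]
            print(name,C[i].round(),S[i,4],"mean",p.mean(0).round(3),"dir",V[:,1].round(3),"ext",np.percentile(t,[0.5,99.5]).round(3),"z",np.percentile(p[:,2],[1,99]).round(3))
c=np.load("pics/scene0.npz")["color"]; cv2.imwrite("pics/crop1.png",cv2.resize(c[140:270,90:220],None,fx=4.5,fy=4.5,interpolation=cv2.INTER_CUBIC))
cv2.imwrite("pics/crop2.png",cv2.resize(c[190:330,210:350],None,fx=4.2,fy=4.2,interpolation=cv2.INTER_CUBIC))
E
```

```text
scene
red [182. 187.] 166 mean [ 0.337 -0.237  0.117] dir [-0.923  0.385] ext [-0.028  0.04 ] z [0.027 0.147]
red [189. 212.] 66 mean [ 0.439 -0.24   0.121] dir [-0.008  1.   ] ext [-0.029  0.026] z [0.084 0.13 ]
red [181. 233.] 102 mean [ 0.44  -0.277  0.031] dir [0.006 1.   ] ext [-0.045  0.051] z [0.026 0.037]
yellow [353. 168.] 569 mean [0.429 0.29  0.096] dir [-0.132  0.991] ext [-0.076  0.081] z [0.026 0.152]
green [283. 246.] 692 mean [ 0.675 -0.035  0.179] dir [-0.207  0.978] ext [-0.085  0.102] z [0.084 0.242]
side
red [310. 195.] 92 mean [ 0.438 -0.222  0.086] dir [0.024 1.   ] ext [-0.093  0.019] z [0.03  0.129]
red [341. 191.] 273 mean [ 0.329 -0.233  0.109] dir [-0.895  0.445] ext [-0.035  0.077] z [0.028 0.149]
yellow [495. 188.] 62 mean [-0.253 -0.405  0.044] dir [-1.    -0.012] ext [-0.025  0.022] z [0.025 0.057]
yellow [300. 315.] 309 mean [0.422 0.326 0.104] dir [-0.15   0.989] ext [-0.112  0.05 ] z [0.027 0.153]
green [425.  44.] 578 mean [-0.041 -1.351  0.174] dir [0.515 0.857] ext [-0.195  0.057] z [0.03  0.312]
green [411.  39.] 179 mean [ 0.018 -1.461  0.152] dir [0.099 0.995] ext [-0.187  1.199] z [0.026 0.721]
green [236. 222.] 198 mean [0.652 0.051 0.181] dir [-0.204  0.979] ext [-0.139  0.021] z [0.079 0.243]
green [219. 328.] 88 mean [0.652 0.353 0.04 ] dir [-0.964 -0.268] ext [-0.029  0.029] z [0.032 0.052]
```

View pics/crop1.png

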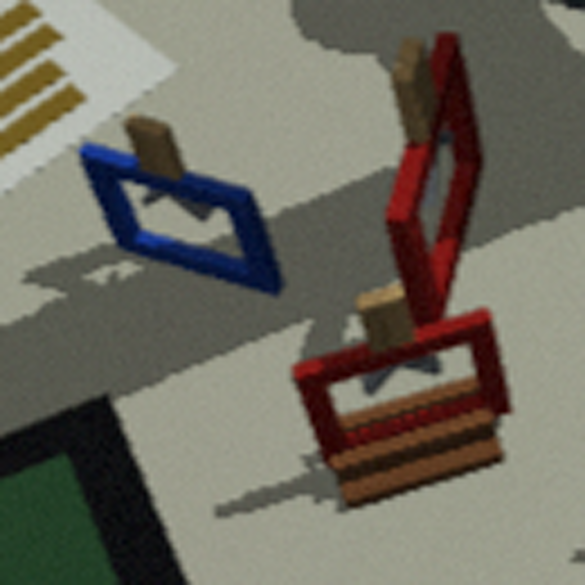

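View pics/crop2.png

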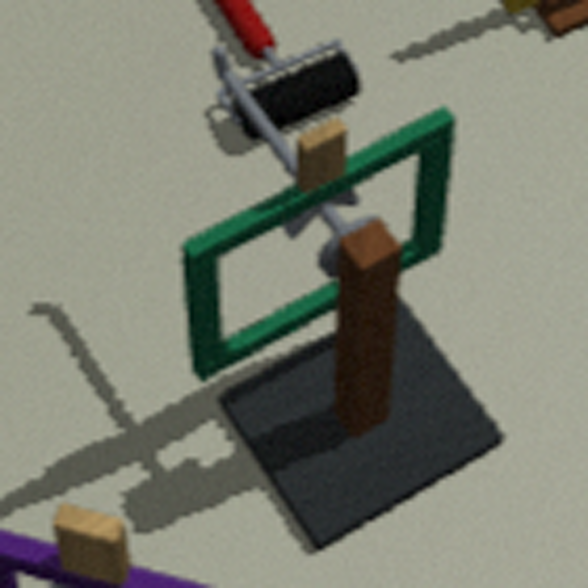

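The rack red at (180,228) tops out near z=0.125, which fits the small frame. The free-standing red reaches 0.148, so it is the larger decoy. The yellow is in the other rack, and the prong runs toward -x. Next I'll fit the poses with a model.

```bash
cat > fit.py <<'E'
from h import *
from scipy.optimize import least_squares
def box(p,c,s):
    q=np.abs(p-c)-np.array(s)/2
    return np.linalg.norm(np.maximum(q,0),axis=-1)+np.minimum(q.max(-1),0)
def frame_sdf(p,w,h):
    d=[box(p,[0,0,9/1e3],[.012,w,.018]),box(p,[0,0,h-.009],[.012,w,.018]),box(p,[0,w/2-.009,h/2],[.012,.018,h]),box(p,[0,-w/2+.009,h/2],[.012,.018,h]),box(p,[0,0,h+.025],[.012,.030,.05])]
    return np.min(d,0)
def pts(c,x0,y0,r,zlo,zhi):
    W=cloud(c);P=W.reshape(-1,3);H=hsv(c).reshape(-1,3)
    m=(np.hypot(P[:,0]-x0,P[:,1]-y0)<r)&(P[:,2]>zlo)&(P[:,2]<zhi)
    return P[m],H[m]
def fit(P,w,h,x,y,yaw,z,full=False):
    def f(v):
        Rm=R.from_euler('z',v[2]).as_matrix() if not full else R.from_euler('zyx',[v[2],v[4],v[5]]).as_matrix()
        q=(P-np.array([v[0],v[1],v[3]]))@Rm
        return frame_sdf(q,w,h)*1000
    v0=[x,y,yaw,z]+([0,0] if full else [])
    s=least_squares(f,v0,loss='soft_l1',f_scale=1.5,x_scale=[.01,.01,.05,.01]+([.05,.05] if full else []))
    r=f(s.x)
    return s.x,np.median(np.abs(r)),len(P)
E
python3 - <<'E'
from fit import *
sc=dict(np.load("pics/scene0.npz"));si=dict(np.load("pics/side0.npz"))
def colmask(H,lo,hi): return ((H[:,0]>=lo)&(H[:,0]<=hi)&(H[:,1]>110))
for name,w,h,x,y,yaw,z,hl,hh in [("small",.13,.11,.439,-.272,0,.012,0,6),("medium",.16,.135,.427,.3,.14,.012,22,34),("large",.19,.16,.67,-.03,.207,.074,68,88)]:
    for cs in ([sc],[si],[sc,si]):
        Q=[]
        for c in cs:
            P,H=pts(c,x,y,.13,z+.03,z+h+.06)
            m=colmask(H,hl,hh)|((H[:,0]<=3 if name=="small" else H[:,0]<0)&(H[:,1]>150))
            if name=="small": m=(H[:,1]>140)&((H[:,0]<5)|(H[:,0]>175))
            tab=(H[:,0]>8)&(H[:,0]<24)&(P[:,2]>z+h+.003)&(np.hypot(P[:,0]-x,P[:,1]-y)<.045)
            Q.append(P[m|tab])
        v=fit(np.vstack(Q),w,h,x,y,yaw,z); print(name,[len(q) for q in Q],v[0].round(4),v[1].round(2))
E
```

```text
small [714] [ 0.3979 -0.2621  1.2028  0.0589] 10.03
small [320] [ 0.3937 -0.2386  1.6069  0.049 ] 6.4
small [714, 320] [ 0.3943 -0.2573  1.2647  0.0574] 9.2
medium [585] [0.4247 0.2949 0.1338 0.0133] 1.07
medium [337] [0.4245 0.2925 0.1303 0.0136] 1.07
medium [585, 337] [0.4247 0.2939 0.134  0.0135] 1.13
large [854] [ 0.6692 -0.0248  0.2098  0.0775] 0.85
large [245] [ 0.6716 -0.0252  0.26    0.0781] 1.64
large [854, 245] [ 0.6692 -0.0251  0.2109  0.0776] 0.97
```

```bash
python3 - <<'E'
from fit import *
sc=dict(np.load("pics/scene0.npz"));si=dict(np.load("pics/side0.npz"))
for cs in ([sc],[si],[sc,si]):
    Q=[]
    for c in cs:
        P,H=pts(c,.439,-.272,.13,.042,.19)
        k=(np.abs(P[:,0]-.439)<.03)
        m=(H[:,1]>140)&((H[:,0]<5)|(H[:,0]>175))
        tab=(H[:,0]>8)&(H[:,0]<24)&(P[:,2]>.125)
        Q.append(P[(m|tab)&k])
    v=fit(np.vstack(Q),.13,.11,.439,-.272,0,.012); print([len(q) for q in Q],v[0].round(4),v[1].round(2))
# hook
yaw=.21; ex=np.array([np.cos(yaw),np.sin(yaw)]);ey=np.array([-ex[1],ex[0]])
for n,c in(("scene",sc),("side",si)):
    W=cloud(c).reshape(-1,3);H=hsv(c).reshape(-1,3)
    d=W[:,:2]-[.6692,-.0251]; s=d@ex;t=d@ey
    m=(np.abs(t)<.04)&(s>-.16)&(s<.12)&(W[:,2]>.19)&(W[:,2]<.25)&(np.abs(s)>.009)
    o=np.argsort(s[m]); A=np.c_[s,t,W[:,2],H][m][o]
    print(n,len(A))
    for a in A[::max(1,len(A)//70)]: print(a[:3].round(4),a[3:].astype(int))
E
```

```text
[499] [ 0.4391 -0.274   0.0132  0.0134] 1.23
[122] [ 0.4396 -0.2748 -0.0289  0.0149] 1.88
[499, 122] [ 0.4392 -0.2745  0.0119  0.0136] 1.41
scene 458
[-0.1237 -0.0024  0.23  ] [ 84  11 118]
[-0.1202 -0.0015  0.2244] [113  26  77]
[-1.176e-01 -2.000e-04  2.174e-01] [103  24  74]
[-0.1143 -0.0053  0.2158] [103  36  63]
[-1.129e-01  2.000e-04  2.180e-01] [75  5 98]
[-0.1065 -0.0037  0.2146] [102  27  93]
[-0.1021 -0.0063  0.2171] [110  30  76]
[-9.750e-02  2.000e-04  2.132e-01] [107  19 121]
[-0.0917 -0.0033  0.2135] [108  30 102]
[-0.0872  0.0004  0.2161] [103  21 111]
[-0.0836  0.0013  0.2152] [ 98  20 100]
[-0.0783 -0.0019  0.2193] [104  23 121]
[-0.072   0.0005  0.2159] [ 99  23 111]
[-0.0677  0.001   0.2162] [107  19  96]
[-0.063  -0.0019  0.2195] [109  23 124]
[-0.0573  0.0039  0.2128] [83 11 92]
[-0.0536 -0.0015  0.2122] [100  27 114]
[-0.0478  0.0012  0.2173] [ 83   8 122]
[-0.0439 -0.0043  0.2172] [111  26  99]
[-0.0401  0.0026  0.2118] [ 80   6 130]
[-0.0364  0.0003  0.2136] [105  20 128]
[-0.0277 -0.0051  0.2149] [108  16  81]
[0.01   0.0019 0.2159] [ 75  13 121]
[ 1.300e-02 
[... 4632 characters left out ...]
4] [ 13 173  93]
[0.0555 0.0107 0.2114] [ 15 184  93]
[0.0564 0.022  0.2417] [ 15 175  99]
[0.0564 0.0016 0.2412] [ 14 162 126]
[0.0569 0.0087 0.1928] [ 14 155  97]
[0.0583 0.0071 0.2169] [ 16 186  92]
[0.0594 0.0132 0.2428] [ 16 182 112]
[ 0.06   -0.0047  0.2362] [ 15 178 123]
[0.0601 0.0074 0.2339] [ 15 174 116]
[0.0603 0.0103 0.2322] [ 14 169  95]
[0.0614 0.0167 0.2169] [ 15 170  96]
[0.0627 0.0176 0.2009] [ 13 162  93]
[ 0.063  -0.0084  0.2375] [ 14 162 123]
[0.0633 0.0115 0.2335] [ 14 162  99]
[0.0638 0.0143 0.2275] [ 13 150  97]
[0.065  0.0149 0.2115] [ 13 118 102]
[0.0661 0.0067 0.2379] [  1  93 107]
[ 6.630e-02 -1.000e-04  2.364e-01] [ 15 105 124]
[0.0667 0.0127 0.2305] [159 110  81]
```

Poses: small ≈ (0.439,-0.274), yaw 0.01. Medium ≈ (0.425,0.294), yaw 0.134. Large is on the prong with its notch about 34 mm out. Hook yaw ≈ 0.21 and root ≈ (0.703,-0.018). I'll grip each tab across its width (y). First I lift, then head for the medium.

step_arm([
  [0, 0, -20],
  [0, 0, -20],
  [0, 0, -20],
  [0, 0, -20],
  [17.6, -31, 0],
  [17.6, -31, 0],
  [17.6, -31, 0],
  [17.6, -31, 0],
  [17.6, -31, 0],
  [17.6, -31, 0],
  [17.6, -31, 0],
  [17.6, -31, 0],
  [17.6, -31, 0],
  [17.6, -31, 0],
  [17.6, -31, 0],
  [17.6, -31, 0],
  [17.6, -31, 0],
  [17.6, -31, 0],
], twist=[4.55, 4.55, 4.55, 4.55, 0, 0, 0, 0, 0, 0, 0, 0, 0, 0, 0, 0, 0, 0], jaw=60, force=30)

```text
time: 1.65
position: [0.4591, -0.0974, 0.3195]
tool_rot: [0.998, 0.067, -0.0, -0.0]
ft_force: [0.2, -0.4, 1.0]
grip_width: 0.06
```

```bash
cat > go.py <<'E'
import sys
from rig import robot
from h import *
def st():
    o=robot.get_obs(); M=R.from_quat(o["tool_rot"]).as_matrix()
    th=np.arctan2(M[1,0],M[0,0]); return o,M,th
def delta(t,yaw):
    o,M,th=st(); Rt=R.from_euler('z',yaw).as_matrix()@np.diag([1,-1,-1.])
    d=np.array(t)-o["position"]
    print("t",round(o["time"],2),"pos",o["position"].round(4),"th",th.round(4),"F",o["ft_force"].round(1),"w",o["grip_width"].round(4),"tilt",np.degrees(np.arccos(-M[2,2])).round(2))
    print("twist deg",np.degrees(th-yaw).round(2),"delta tool mm (at target yaw)",(Rt.T@d*1000).round(1), "(at current)",(M.T@d*1000).round(1))
if __name__=="__main__":
    a=[float(x) for x in sys.argv[1:]]; delta(a[:3],a[3])
E
python3 go.py .425 .294 .27 .134
```

```text
Traceback (most recent call last):
  File "go.py", line 13, in <module>
    a=[float(x) for x in sys.argv[1:]]; delta(a[:3],a[3])
                                        ~~~~~^^^^^^^^^^^^
  File "go.py", line 10, in delta
    print("t",round(o["time"],2),"pos",o["position"].round(4),"th",th.round(4),"F",o["ft_force"].round(1),"w",o["grip_width"].round(4),"tilt",np.degrees(np.arccos(-M[2,2])).round(2))
                                                                                                              ^^^^^^^^^^^^^^^^^^^^^
AttributeError: 'float' object has no attribute 'round'
```

step_arm([
  [1.3, -28, 3],
  [1.3, -28, 3],
  [1.3, -28, 3],
  [1.3, -28, 3],
  [1.3, -28, 3],
  [1.3, -28, 3],
  [1.3, -28, 3],
  [1.3, -28, 3],
  [1.3, -28, 3],
  [1.3, -28, 3],
  [1.3, -28, 3],
  [1.3, -28, 3],
  [1.3, -28, 3],
  [1.3, -28, 3],
  [0, 0, 0],
], twist=[0, 0, 0, 0, 0, 0, 0, 0, 0, 0, 0, 0, 0, 0, 0])

```text
time: 2.9
position: [0.4237, 0.2956, 0.2769]
tool_rot: [0.998, 0.069, -0.0, -0.001]
ft_force: [0.2, 0.5, 0.4]
grip_width: 0.06
```

```bash
sed -i 's/np.degrees(np.arccos(-M\[2,2\])).round(2)/round(float(np.degrees(np.arccos(min(1,-M[2,2])))),2)/; s/np.degrees(th-yaw).round(2)/round(float(np.degrees(th-yaw)),2)/' go.py; sed -i 's/th.round(4)/round(float(th),4)/;s/o\["grip_width"\].round(4)/round(float(o["grip_width"]),4)/' go.py
python3 go.py .425 .294 .17 .134
cat > snap.py <<'E'
import sys
from rig import robot
from h import *
for n in sys.argv[2:]:
    c=robot.camera(n); np.savez(f"pics/{n}{sys.argv[1]}.npz",**c); cv2.imwrite(f"pics/{n}{sys.argv[1]}.png",c["color"])
E
python3 snap.py 1 wrist scene side
```

```text
t 2.9 pos [0.4237 0.2956 0.2769] th 0.1382 F [0.2 0.5 0.4] w 0.06 tilt 0.13
twist deg 0.24 delta tool mm (at target yaw) [  1.    1.7 106.9] (at current) [  1.1   2.  106.9]
```

View pics/wrist1.png

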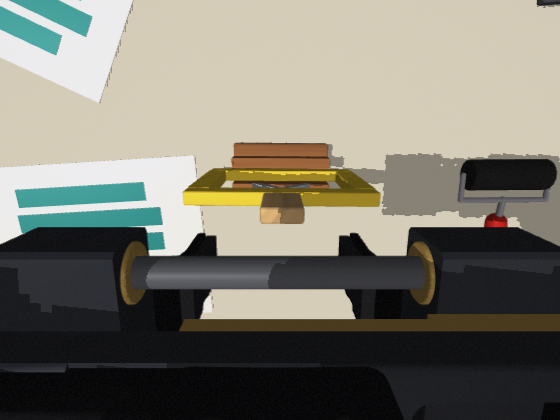

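The wrist view shows the yellow frame square to the jaws. Its tab is at (282,207), and the jaw centre is near column 278. I'll refit from this close view.

```bash
python3 - <<'E'
from fit import *
c=dict(np.load("pics/wrist1.npz"))
P,H=pts(c,.425,.294,.13,.06,.21)
m=((H[:,0]>=20)&(H[:,0]<34)&(H[:,1]>150)); tab=(H[:,0]>8)&(H[:,0]<22)&(P[:,2]>.15)&(P[:,2]<.2)&(np.hypot(P[:,0]-.425,P[:,1]-.294)<.03)
print(m.sum(),tab.sum())
print(fit(P[m|tab],.16,.135,.425,.294,.134,.012))
E
```

```text
3579 1297
(array([0.4268684 , 0.29200452, 0.13142429, 0.01152958]), np.float64(0.23834003024503486), 4876)
```

step_arm([
  [2.3, 3.2, 0],
  [0, 0, 20],
  [0, 0, 20],
  [0, 0, 20],
  [0, 0, 20],
  [0, 0, 14],
  [0, 0, 12],
  [0, 0, 0],
], twist=[0.3, 0, 0, 0, 0, 0, 0, 0])

```text
time: 3.72
position: [0.4264, 0.2867, 0.1696]
tool_rot: [0.998, 0.063, -0.002, 0.001]
ft_force: [-0.1, 0.1, 0.5]
grip_width: 0.0596
```

step_arm([
  [0, 0, 0],
  [0, 0, 0],
  [0, 0, 0],
  [0, 0, 0],
  [0, 0, 0],
  [0, 0, 0],
], twist=[0, 0, 0, 0, 0, 0], jaw=20, force=30)

```text
time: 4.22
position: [0.4276, 0.2891, 0.1721]
tool_rot: [0.998, 0.064, 0.001, -0.0]
ft_force: [0.7, -1.3, -1.0]
grip_width: 0.0299
```

```bash
python3 go.py .425 .294 .17 .134
```

```text
t 4.22 pos [0.4276 0.2891 0.1721] th 0.129 F [ 0.7 -1.3 -1. ] w 0.0299 tilt 0.07
twist deg -0.28 delta tool mm (at target yaw) [-1.9 -5.2  2.1] (at current) [-1.9 -5.2  2.1]
```

Gripped, with the opening at 29.9 mm, the tab's width. Lifting straight up.

step_arm([
  [0, 0, -6],
  [0, 0, -12],
  [0, 0, -18],
  [0, 0, -20],
  [0, 0, -20],
  [0, 0, -20],
  [0, 0, -14],
  [0, 0, -8],
  [0, 0, 0],
  [0, 0, 0],
], twist=[0, 0, 0, 0, 0, 0, 0, 0, 0, 0])

```text
time: 5.05
position: [0.427, 0.2887, 0.2895]
tool_rot: [0.998, 0.064, -0.0, 0.0]
ft_force: [-0.3, 0.4, -2.9]
grip_width: 0.0299
```

```bash
python3 snap.py 2 wrist scene side;  python3 go.py .425 .294 .17 .134; python3 - <<'E'
from fit import *
sc=dict(np.load("pics/scene2.npz"));si=dict(np.load("pics/side2.npz"));wr=dict(np.load("pics/wrist2.npz"))
for c in (sc,si,wr):
    P,H=pts(c,.428,.291,.13,.10,.30)
    m=((H[:,0]>=20)&(H[:,0]<34)&(H[:,1]>150)&(P[:,2]<.275)); print(m.sum(),end=' ')
    print(fit(P[m],.16,.135,.428,.291,.134,.13,True))
E
```

```text
t 5.2 pos [0.4265 0.2885 0.2883] th 0.1289 F [ 0.5  0.4 -1.4] w 0.0298 tilt 0.16
twist deg -0.29 delta tool mm (at target yaw) [ -0.8  -5.6 118.3] (at current) [ -0.5  -5.7 118.3]
738 (array([0.42353005, 0.29031928, 0.1291324 , 0.13093572, 0.00445182,
       0.00082451]), np.float64(1.1603854501983186), 738)
296 (array([ 0.42253002,  0.28797244,  0.11451579,  0.13039041,  0.00629186,
       -0.00324408]), np.float64(1.0522276365600223), 296)
6866 (array([ 0.42637302,  0.28781047,  0.13106836,  0.12995515, -0.00065668,
        0.00068867]), np.float64(0.17565352378316745), 6866)
```

View pics/scene2.png

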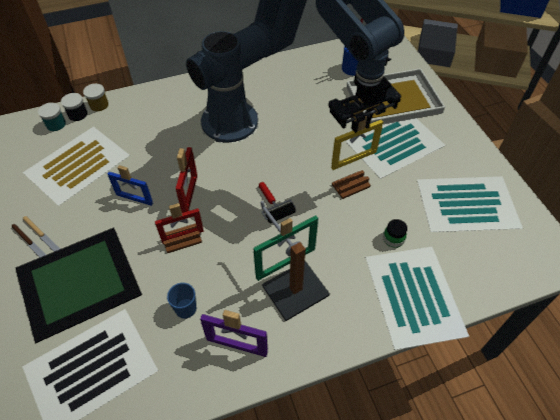

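The frame is held upright. The wrist fit agrees with the TCP, and the scene and side cameras read about 3 mm low in x. I'll move in front of the prong tip.

step_arm([
  [0.6, 10, 0],
  [1.1, 20, 0],
  [1.3, 26, -1],
  [1.3, 26, -1],
  [1.3, 26, -1],
  [1.3, 26, -1],
  [1.3, 26, -1],
  [1.3, 26, 0],
  [1.3, 26, 0],
  [1.3, 26, 0],
  [1.3, 26, 0],
  [1.3, 26, 0],
  [1.3, 26, 0],
  [1.2, 24, 0],
  [0.8, 13, 0],
  [0.4, 6, 0],
  [0, 0, 0],
  [0, 0, 0],
], twist=[0, 0, 0, 0, 0, 0, 0, 0, 0, 0, 0, 0, -1.6, -1.5, -1.5, 0, 0, 0])

```text
time: 6.7
position: [0.4929, -0.0643, 0.294]
tool_rot: [0.995, 0.104, -0.001, -0.001]
ft_force: [-0.1, 0.3, -1.9]
grip_width: 0.0299
```

```bash
python3 snap.py 3 wrist scene side;  python3 go.py .491 -.065 .295 .21
```

```text
t 6.85 pos [ 0.493  -0.0634  0.2944] th 0.2101 F [ 0.  -0.2 -0.5] w 0.0299 tilt 0.05
twist deg 0.01 delta tool mm (at target yaw) [-2.3  1.1 -0.6] (at current) [-2.3  1.1 -0.6]
```

View pics/wrist3.png

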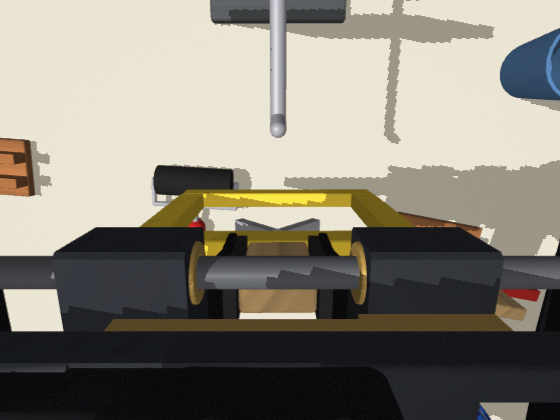

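View pics/side3.png

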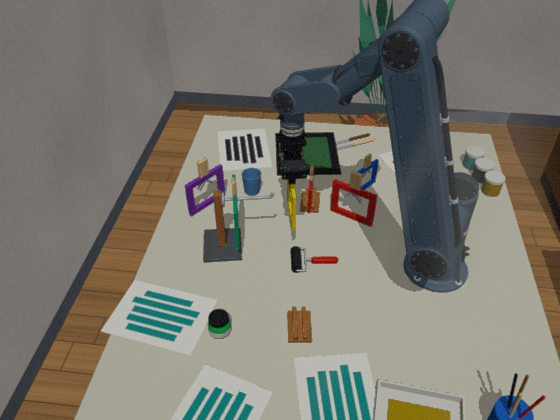

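The wrist view shows the prong running straight ahead at column 278, tip at (278,128), in line with the notch apex at (279,230). I'll measure the tip and rod line.

```bash
python3 - <<'E'
from fit import *
c=dict(np.load("pics/wrist3.npz"));W=cloud(c)
sub=W[0:140,262:296].reshape(-1,3); s=sub[(sub[:,2]>.195)&(sub[:,2]<.24)]
print(len(s)); up=s[s[:,2]<.22]
v=np.polyfit(up[:,0],up[:,1],1); print("line slope->yaw",np.arctan(v[0]),"y at tip",np.polyval(v,.552))
o=s[s[:,2]>.222]; print("tip",np.median(o,0), o.min(0),o.max(0)); print(np.percentile(s[:,2],[5,50,95]))
ex=np.array([np.cos(.21),np.sin(.21)]);ey=np.array([-ex[1],ex[0]])
tcp=np.array([.493,-.0638])
print("lateral of rod vs TCP: ",np.median((up[:,:2]-tcp)@ey), "tip ahead",(np.median(o,0)[:2]-tcp)@ex,(np.median(o,0)[:2]-tcp)@ey)
P,H=pts(c,.493,-.064,.13,.10,.30)
m=((H[:,0]>=20)&(H[:,0]<34)&(H[:,1]>150)&(P[:,2]<.275))
v=fit(P[m],.16,.135,.493,-.064,.21,.135,True);print(v)
print("frame lateral",(v[0][:2]-tcp)@ey,(v[0][:2]-tcp)@ex)
E
```

```text
2233
line slope->yaw 0.1976282864615858 y at tip -0.052452646408059814
tip [ 0.55184794 -0.05305702  0.22684997] [ 0.54633806 -0.05802019  0.22204431] [ 0.55739179 -0.04815531  0.22967479]
[0.21112231 0.21407126 0.22704301]
lateral of rod vs TCP:  -0.001831726621609704 tip ahead 0.059794580658653396 -0.001760470331813601
(array([ 0.49204297, -0.0650779 ,  0.21001159,  0.13448738,  0.00103444,
        0.00243606]), np.float64(0.1745010754604457), 6845)
frame lateral -0.0010503195260210033 -0.0012023996416858015
```

step_arm([
  [8, 0.7, 0],
  [15, 0, 0],
  [18, 0, 0],
  [18, 0, 0],
  [18, 0, 0],
  [18, 0, 0],
  [18, 0, 0],
  [18, 0, 0],
  [15, 0, 0],
  [11, 0, 0],
  [6, 0, 0],
  [0, 0, 0],
  [0, 0, 0],
], twist=[0, 0, 0, 0, 0, 0, 0, 0, 0, 0, 0, 0, 0])

```text
time: 7.93
position: [0.6529, -0.0306, 0.2942]
tool_rot: [0.994, 0.105, -0.001, -0.0]
ft_force: [0.8, -0.1, -1.1]
grip_width: 0.0296
```

```bash
python3 snap.py 4 wrist scene side;  python3 go.py .65 -.03 .262 .21
```

```text
t 8.08 pos [ 0.6524 -0.0311  0.2946] th 0.2092 F [ 0.5 -1.7 -0.8] w 0.0301 tilt 0.04
twist deg -0.04 delta tool mm (at target yaw) [-2.1 -1.6 32.6] (at current) [-2.1 -1.6 32.6]
```

```bash
python3 - <<'E'
import cv2
a=cv2.imread("pics/side4.png")[120:290,180:340];b=cv2.imread("pics/scene4.png")[160:330,200:360]
import numpy as np
cv2.imwrite("pics/c4.png",cv2.resize(np.hstack([a,b]),None,fx=2.5,fy=2.5,interpolation=cv2.INTER_CUBIC))
E
```

```text
(no output)
```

View pics/c4.png

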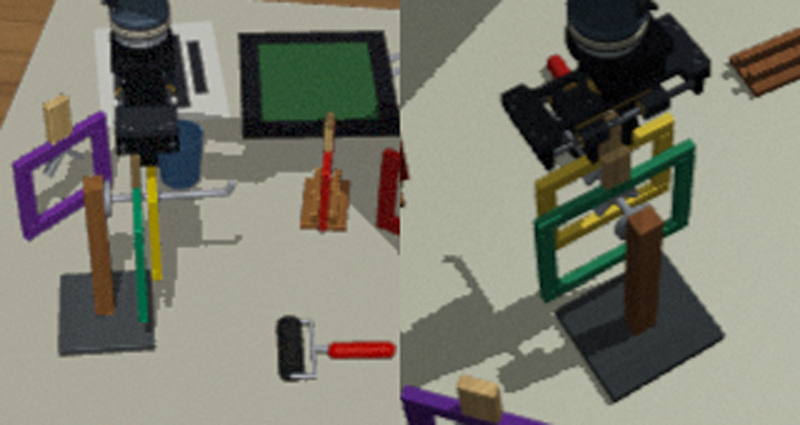

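View pics/wrist4.png

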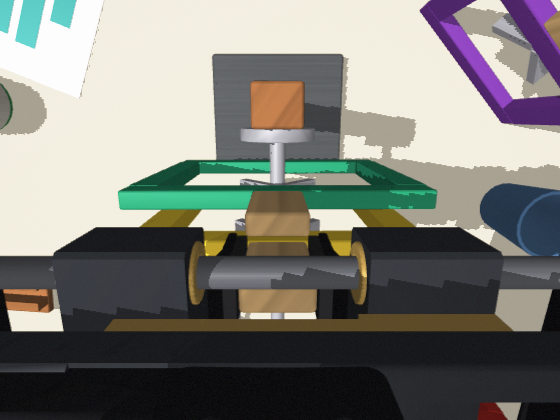

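Yellow is threaded on the prong, right in front of green and centred. Lowering it.

step_arm([
  [0, 0, 4],
  [0, 0, 6],
  [0, 0, 6],
  [0, 0, 6],
  [0, 0, 4],
  [0, 0, 3],
  [0, 0, 2],
  [0, 0, 1],
  [0, 0, 0],
], twist=[0, 0, 0, 0, 0, 0, 0, 0, 0])

```text
time: 8.83
position: [0.6532, -0.0313, 0.2623]
tool_rot: [0.995, 0.104, -0.0, -0.0]
ft_force: [0.2, 0.6, -1.3]
grip_width: 0.0301
```

```bash
python3 go.py .65 -.03 .262 .21; python3 snap.py 5 wrist; python3 - <<'E'
from fit import *
c=dict(np.load("pics/wrist5.npz"))
P,H=pts(c,.65,-.03,.13,.06,.30)
m=((H[:,0]>=20)&(H[:,0]<34)&(H[:,1]>150)&(P[:,2]<.25))
print(fit(P[m],.16,.135,.65,-.031,.21,.102,True))
E
```

```text
t 8.83 pos [ 0.6532 -0.0313  0.2623] th 0.2092 F [ 0.2  0.6 -1.3] w 0.0301 tilt 0.01
twist deg -0.05 delta tool mm (at target yaw) [-2.8 -1.9  0.3] (at current) [-2.8 -1.9  0.3]
(array([ 6.52416094e-01, -3.21776511e-02,  2.11145760e-01,  1.02721275e-01,
        4.30811985e-07,  2.23709774e-03]), np.float64(0.172641115372072), 1722)
```

step_arm([
  [0, 0, 1],
  [0, 0, 0],
  [0, 0, 0],
], twist=[0, 0, 0])

```text
time: 9.13
position: [0.6533, -0.0312, 0.2618]
tool_rot: [0.995, 0.104, 0.0, -0.0]
ft_force: [0.3, 0.3, -1.4]
grip_width: 0.0298
```

step_arm([
  [0, 0, 0],
  [0, 0, 0],
  [0, 0, 0],
  [0, 0, 0],
  [0, 0, -5],
  [0, 0, -12],
  [0, 0, -20],
  [0, 0, -20],
  [0, 0, -15],
  [0, 0, -8],
  [0, 0, 0],
], twist=[0, 0, 0, 0, 0, 0, 0, 0, 0, 0, 0], jaw=60)

```text
time: 10.05
position: [0.6543, -0.0314, 0.3444]
tool_rot: [0.995, 0.104, 0.003, 0.001]
ft_force: [-0.1, 0.4, 0.0]
grip_width: 0.0602
```

```bash
python3 go.py .439 -.274 .27 .012; python3 snap.py 6 wrist scene side; python3 - <<'E'
import cv2
a=cv2.imread("pics/side6.png")[120:290,180:340];b=cv2.imread("pics/scene6.png")[160:330,200:360]
import numpy as np
cv2.imwrite("pics/c6.png",cv2.resize(np.hstack([a,b]),None,fx=2.5,fy=2.5,interpolation=cv2.INTER_CUBIC))
E
```

```text
t 10.05 pos [ 0.6543 -0.0314  0.3444] th 0.2092 F [-0.1  0.4  0. ] w 0.0602 tilt 0.3
twist deg 11.3 delta tool mm (at target yaw) [-218.1  240.    74.4] (at current) [-261.3  192.4   73.5]
```

View pics/c6.png

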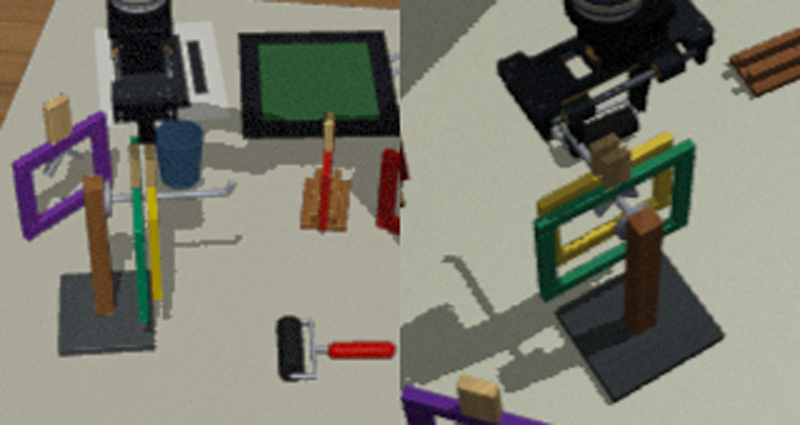

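View pics/wrist6.png

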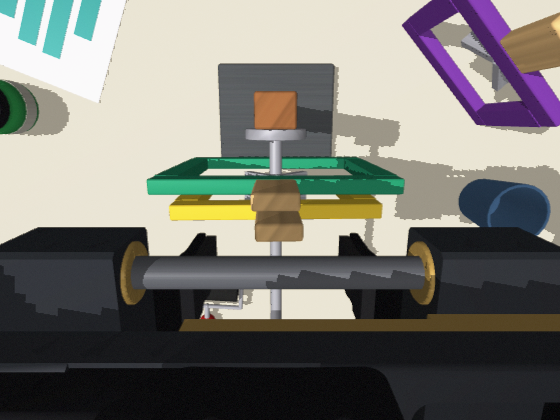

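Yellow hangs straight in front of green. Going to the small red frame.

step_arm([
  [-12, 9, 0],
  [-22, 16, 0],
  [-28, 21, 4],
  [-28, 21, 8],
  [-28, 21, 10],
  [-28, 21, 10],
  [-28, 21, 10],
  [-28, 21, 10],
  [-28, 20, 10],
  [-20, 14, 8],
  [-8, 7, 4],
  [0, 0, 0],
  [0, 0, 0],
  [0, 0, 0],
  [0, 0, 0],
], twist=[0, 0, 0, 0, 0, 0, 0, 0, 0, 0, 0, 5.65, 5.65, 0, 0])

```text
time: 11.45
position: [0.4403, -0.2724, 0.2672]
tool_rot: [1.0, 0.007, -0.0, -0.0]
ft_force: [-1.2, 0.2, -1.2]
grip_width: 0.0598
```

```bash
python3 snap.py 7 wrist; python3 - <<'E'
from fit import *
c=dict(np.load("pics/wrist7.npz"))
P,H=pts(c,.442,-.275,.11,.05,.19)
k=np.abs(P[:,0]-.442)<.03
m=k&(H[:,1]>150)&((H[:,0]<6)|(H[:,0]>174)); tab=k&(H[:,0]>8)&(H[:,0]<24)&(P[:,2]>.125)&(P[:,2]<.175)&(np.abs(P[:,1]+.275)<.03)
print(m.sum(),tab.sum())
print(fit(P[m|tab],.13,.11,.442,-.275,.012,.012))
E
python3 go.py .442 -.275 .147 .012
```

```text
2450 1141
(array([ 0.44081129, -0.27824198,  0.01718254,  0.01150625]), np.float64(0.2280946272940534), 3591)
t 11.5 pos [ 0.4404 -0.2723  0.2673] th 0.0147 F [ 0.7  0.7 -0.6] w 0.06 tilt 0.04
twist deg 0.15 delta tool mm (at target yaw) [  1.5   2.7 120.3] (at current) [  1.6   2.8 120.3]
```

View pics/wrist7.png

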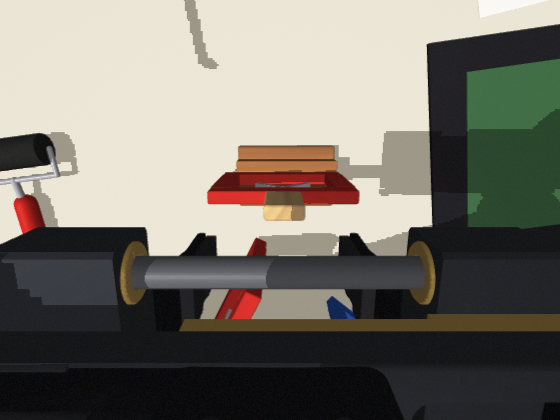

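The red frame in its rack has its tab at (284,206). I need to shift about 6 mm along tool y, then descend.

step_arm([
  [0.5, 5.7, 0],
  [0, 0, 10],
  [0, 0, 20],
  [0, 0, 24],
  [0, 0, 24],
  [0, 0, 20],
  [0, 0, 14],
  [0, 0, 8],
  [0, 0, 0],
  [0, 0, 0],
], twist=[-0.1, 0, 0, 0, 0, 0, 0, 0, 0, 0])

```text
time: 12.33
position: [0.4413, -0.2783, 0.1472]
tool_rot: [1.0, 0.007, -0.0, -0.0]
ft_force: [0.2, -0.0, 0.4]
grip_width: 0.0597
```

step_arm([
  [0, 0, 0],
  [0, 0, 0],
  [0, 0, 0],
  [0, 0, 0],
  [0, 0, 0],
  [0, 0, 0],
], twist=[0, 0, 0, 0, 0, 0], jaw=20, force=30)

```text
time: 12.83
position: [0.4413, -0.2783, 0.1479]
tool_rot: [1.0, 0.007, 0.0, 0.0]
ft_force: [-0.5, -0.6, -1.1]
grip_width: 0.0298
```

```bash
python3 go.py .442 -.275 .295 .012
```

```text
t 12.83 pos [ 0.4413 -0.2783  0.1479] th 0.0137 F [-0.5 -0.6 -1.1] w 0.0298 tilt 0.03
twist deg 0.1 delta tool mm (at target yaw) [   0.8   -3.3 -147.1] (at current) [   0.8   -3.3 -147.1]
```

step_arm([
  [0, 0, -6],
  [0, 0, -12],
  [0, 0, -18],
  [0, 0, -22],
  [0, 0, -24],
  [0, 0, -24],
  [0, 0, -20],
  [0, 0, -14],
  [0, 0, -7],
  [0, 0, 0],
], twist=[0, 0, 0, 0, 0, 0, 0, 0, 0, 0])

```text
time: 13.67
position: [0.4418, -0.2789, 0.2964]
tool_rot: [1.0, 0.007, 0.001, 0.001]
ft_force: [0.6, 0.0, -0.3]
grip_width: 0.0299
```

step_arm([
  [2, -10, 0],
  [5, -18, 0],
  [6, -24, 0],
  [7, -27, 0],
  [7, -27, 0],
  [7, -27, 0],
  [6, -27, 0],
  [6, -24, 0],
  [4, -17, 0],
  [3, -11, 0],
  [0, 0, 0],
  [0, 0, 0],
  [0, 0, 0],
  [0, 0, 0],
], twist=[0, 0, 0, 0, 0, 0, 0, 0, 0, 0, -5.65, -5.65, 0, 0])

```text
time: 14.83
position: [0.4908, -0.0654, 0.2937]
tool_rot: [0.995, 0.104, -0.001, -0.0]
ft_force: [-0.1, -0.5, -0.4]
grip_width: 0.0298
```

```bash
python3 snap.py 8 wrist scene side;  python3 go.py .491 -.065 .295 .21;  python3 - <<'E'
from fit import *
from go import st
o,M,th=st(); tcp=o["position"][:2]
c=dict(np.load("pics/wrist8.npz"));W=cloud(c)
ex=np.array([np.cos(.21),np.sin(.21)]);ey=np.array([-ex[1],ex[0]])
sub=W[0:160,258:300].reshape(-1,3); s=sub[(sub[:,2]>.195)&(sub[:,2]<.24)]
up=s[s[:,2]<.22];o=s[s[:,2]>.222]
print("rod lat",np.median((up[:,:2]-tcp)@ey),"tip ahead",(np.median(o,0)[:2]-tcp)@ex,(np.median(o,0)[:2]-tcp)@ey)
P,H=pts(c,*tcp,.11,.10,.30)
m=(H[:,1]>150)&((H[:,0]<6)|(H[:,0]>174))
v=fit(P[m],.13,.11,*tcp,.21,.16,True);print(v)
print("frame lateral",(v[0][:2]-tcp)@ey,(v[0][:2]-tcp)@ex)
E
```

```text
t 14.98 pos [ 0.4911 -0.0658  0.2942] th 0.2088 F [-0.1 -0.3 -1.3] w 0.0296 tilt 0.05
twist deg -0.07 delta tool mm (at target yaw) [ 0.1 -0.8 -0.8] (at current) [ 0.1 -0.8 -0.8]
rod lat -0.00030260193740597305 tip ahead 0.062210596647593826 -0.00020039804486283834
(array([ 0.489942  , -0.06599069,  0.21011461,  0.15775283,  0.00112016,
        0.00505676]), np.float64(0.18063892009015542), 6109)
frame lateral 4.88663295137616e-05 -0.0011304849821610044
```

View pics/wrist8.png

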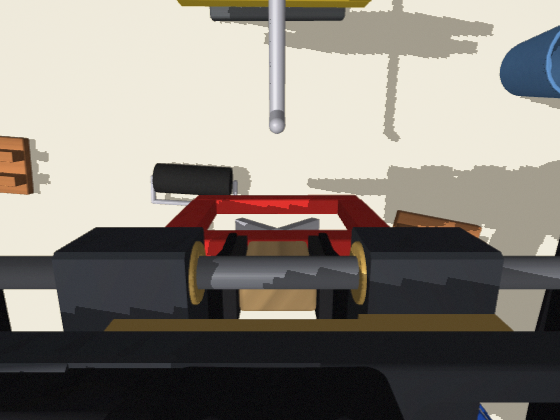

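Red is lined up: the rod is 0.3 mm off laterally. Advance 143 mm, staying clear of yellow.

step_arm([
  [8, 0.3, 0],
  [15, 0, 0],
  [18, 0, 0],
  [18, 0, 0],
  [18, 0, 0],
  [18, 0, 0],
  [18, 0, 0],
  [15, 0, 0],
  [10, 0, 0],
  [5, 0, 0],
  [0, 0, 0],
  [0, 0, 0],
], twist=[0, 0, 0, 0, 0, 0, 0, 0, 0, 0, 0, 0])

```text
time: 15.98
position: [0.631, -0.036, 0.2941]
tool_rot: [0.994, 0.105, -0.001, -0.0]
ft_force: [0.3, 0.4, -0.9]
grip_width: 0.0298
```

```bash
python3 go.py .63 -.035 .262 .21; python3 snap.py 9 wrist scene side; python3 - <<'E'
import cv2
a=cv2.imread("pics/side9.png")[120:290,180:340];b=cv2.imread("pics/scene9.png")[160:330,200:360]
import numpy as np
cv2.imwrite("pics/c9.png",cv2.resize(np.hstack([a,b]),None,fx=2.5,fy=2.5,interpolation=cv2.INTER_CUBIC))
E
```

```text
t 15.98 pos [ 0.631  -0.036   0.2941] th 0.2106 F [ 0.3  0.4 -0.9] w 0.0298 tilt 0.07
twist deg 0.04 delta tool mm (at target yaw) [-0.7 -1.2 32.1] (at current) [-0.7 -1.1 32.1]
```

View pics/c9.png

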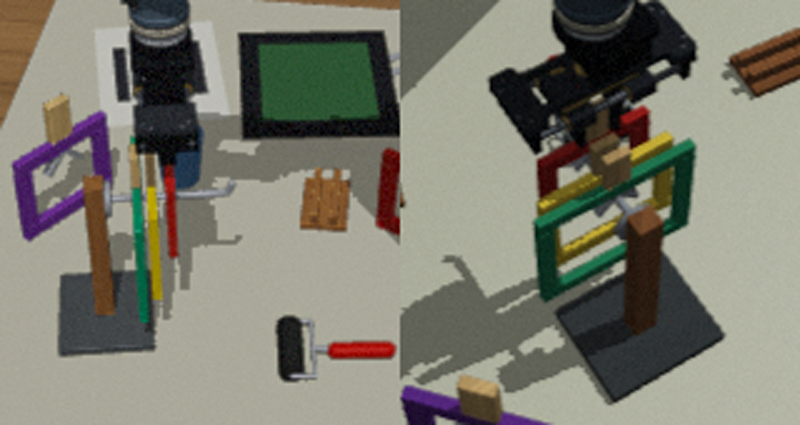

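View pics/wrist9.png

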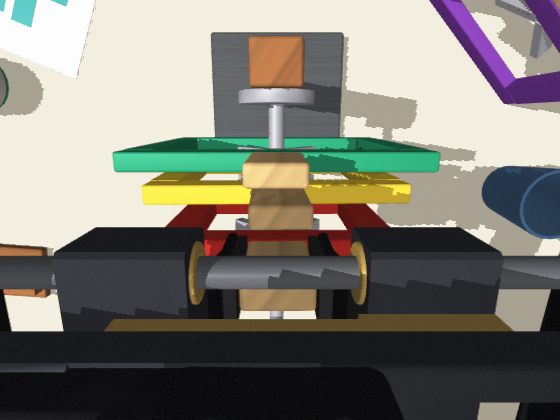

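Red is on the prong in front of yellow with clear gaps. Lower 31 mm, then release.

step_arm([
  [0, 0, 4],
  [0, 0, 6],
  [0, 0, 6],
  [0, 0, 6],
  [0, 0, 4],
  [0, 0, 3],
  [0, 0, 1.5],
  [0, 0, 1],
  [0, 0, 0],
  [0, 0, 0],
], twist=[0, 0, 0, 0, 0, 0, 0, 0, 0, 0])

```text
time: 16.97
position: [0.6314, -0.036, 0.2633]
tool_rot: [0.994, 0.105, 0.0, 0.0]
ft_force: [-0.5, 0.8, -0.3]
grip_width: 0.0298
```

step_arm([
  [0, 0, 0],
  [0, 0, 0],
  [0, 0, 0],
  [0, 0, 0],
  [0, 0, -5],
  [0, 0, -12],
  [0, 0, -20],
  [0, 0, -20],
  [0, 0, -15],
  [0, 0, -8],
  [0, 0, 0],
], twist=[0, 0, 0, 0, 0, 0, 0, 0, 0, 0, 0], jaw=60)

```text
time: 17.88
position: [0.6323, -0.0362, 0.3458]
tool_rot: [0.994, 0.105, 0.002, 0.001]
ft_force: [0.1, 0.2, 0.7]
grip_width: 0.0599
```

```bash
python3 go.py .57 -.045 .262 .21; python3 snap.py 10 wrist scene side; python3 - <<'E'
import cv2
a=cv2.imread("pics/side10.png")[120:290,180:340];b=cv2.imread("pics/scene10.png")[160:330,200:360]
import numpy as np
cv2.imwrite("pics/c10.png",cv2.resize(np.hstack([a,b]),None,fx=2.5,fy=2.5,interpolation=cv2.INTER_CUBIC))
E
```

```text
t 17.88 pos [ 0.6323 -0.0362  0.3458] th 0.211 F [0.1 0.2 0.7] w 0.0599 tilt 0.3
twist deg 0.06 delta tool mm (at target yaw) [-62.8  -4.4  83.8] (at current) [-63.1  -4.6  83.5]
```

View pics/c10.png

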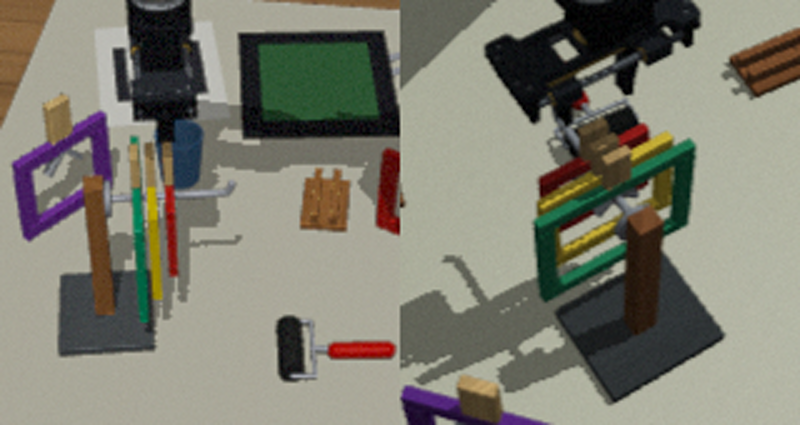

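View pics/wrist10.png

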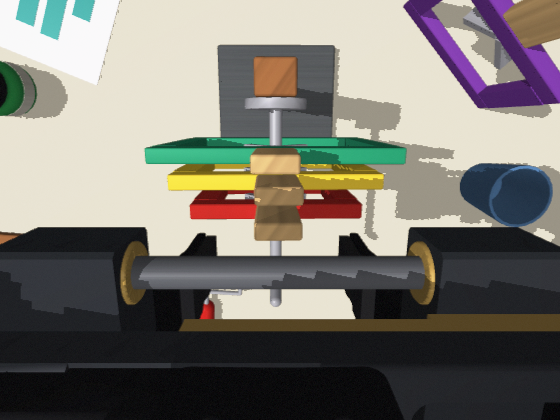

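All three hang on the prong. Now I back off, straddle the prong with the jaws at 46 mm so they miss the tabs, and push on the red top bar near prong level.

step_arm([
  [-10, -0.8, 0],
  [-15, 0, 0],
  [-12, 0, 0],
  [-5, 0, 0],
  [0, 0, 10],
  [0, 0, 20],
  [0, 0, 22],
  [0, 0, 22],
  [0, 0, 18],
  [0, 0, 9],
  [0, 0, 3],
  [0, 0, 0],
  [0, 0, 0],
], twist=[0, 0, 0, 0, 0, 0, 0, 0, 0, 0, 0, 0, 0], jaw=46)

```text
time: 19.12
position: [0.5908, -0.0441, 0.2395]
tool_rot: [0.994, 0.105, 0.001, 0.0]
ft_force: [0.2, 0.0, 1.2]
grip_width: 0.0458
```

```bash
python3 go.py .661 -.0285 .242 .21; python3 snap.py 11 wrist side scene; python3 - <<'E'
import cv2
a=cv2.imread("pics/side11.png")[120:290,180:340];b=cv2.imread("pics/scene11.png")[160:330,200:360]
import numpy as np
cv2.imwrite("pics/c11.png",cv2.resize(np.hstack([a,b]),None,fx=2.5,fy=2.5,interpolation=cv2.INTER_CUBIC))
E
```

```text
t 19.12 pos [ 0.5908 -0.0441  0.2395] th 0.211 F [0.2 0.  1.2] w 0.0458 tilt 0.08
twist deg 0.05 delta tool mm (at target yaw) [72.  -0.6 -2.5] (at current) [72.  -0.6 -2.4]
```

View pics/c11.png

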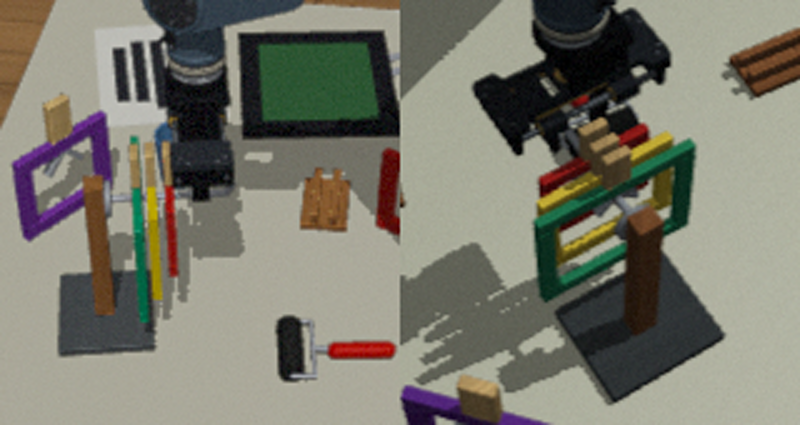

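View pics/wrist11.png

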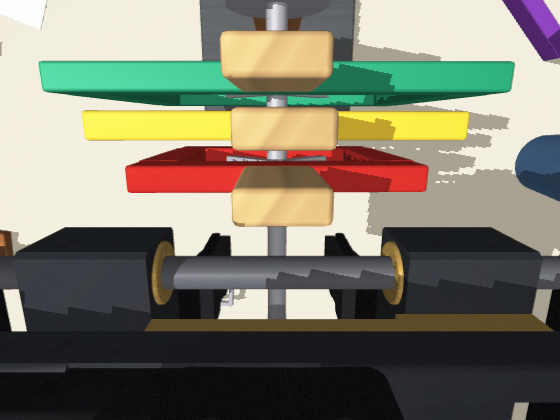

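step_arm([
  [4, 0, -4],
  [8, 0, 0],
  [8, 0, 0],
  [4, 0, 0],
  [3, 0, 0],
  [3, 0, 0],
  [3, 0, 0],
  [3, 0, 0],
  [3, 0, 0],
  [3, 0, 0],
  [3, 0, 0],
  [3, 0, 0],
], twist=[0, 0, 0, 0, 0, 0, 0, 0, 0, 0, 0, 0])

```text
time: 20.27
position: [0.6368, -0.0339, 0.2429]
tool_rot: [0.994, 0.105, -0.0, -0.0]
ft_force: [-1.2, -1.0, 0.4]
grip_width: 0.0458
```

```bash
python3 go.py .661 -.0285 .243 .21; python3 snap.py 12 wrist side scene; python3 - <<'E'
import cv2
a=cv2.imread("pics/side12.png")[120:290,180:340];b=cv2.imread("pics/wrist12.png")[0:340,110:450]
import numpy as np
cv2.imwrite("pics/c12.png",np.hstack([cv2.resize(a,(400,425),interpolation=cv2.INTER_CUBIC),cv2.resize(b,(400,425))]))
E
```

```text
t 20.27 pos [ 0.6368 -0.0339  0.2429] th 0.2109 F [-1.2 -1.   0.4] w 0.0458 tilt 0.05
twist deg 0.05 delta tool mm (at target yaw) [24.8 -0.2 -0.1] (at current) [24.8 -0.2 -0.1]
```

View pics/c12.png

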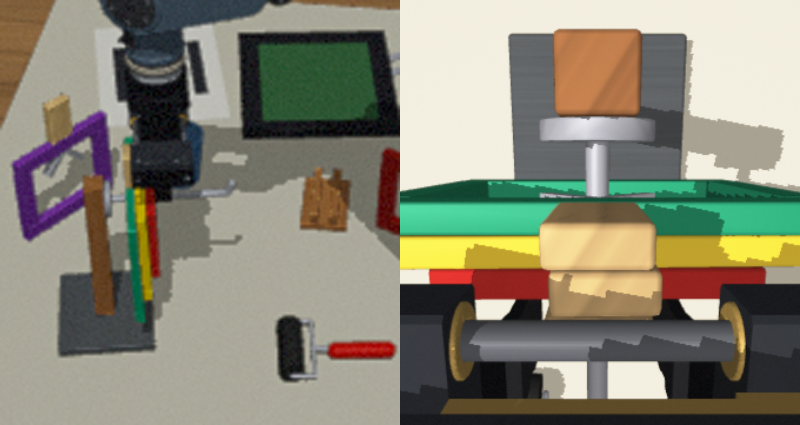

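The frames are closing up with slight lean. Continue slowly to about 4 mm short of home.

step_arm([
  [2.5, 0, 0],
  [2.5, 0, 0],
  [2.5, 0, 0],
  [2.5, 0, 0],
  [2.5, 0, 0],
  [2.5, 0, 0],
  [2, 0, 0],
  [2, 0, 0],
  [1, 0, 0],
  [0, 0, 0],
], twist=[0, 0, 0, 0, 0, 0, 0, 0, 0, 0])

```text
time: 21.25
position: [0.6569, -0.0297, 0.2431]
tool_rot: [0.994, 0.105, 0.0, 0.0]
ft_force: [-1.6, -1.2, 0.1]
grip_width: 0.0459
```

```bash
python3 go.py .661 -.0285 .243 .21; python3 snap.py 13 wrist side scene; python3 - <<'E'
import cv2
a=cv2.imread("pics/side13.png")[120:290,180:340];b=cv2.imread("pics/wrist13.png")[0:340,110:450]
import numpy as np
cv2.imwrite("pics/c13.png",np.hstack([cv2.resize(a,(400,425),interpolation=cv2.INTER_CUBIC),cv2.resize(b,(400,425))]))
E
```

```text
t 21.25 pos [ 0.6569 -0.0297  0.2431] th 0.211 F [-1.6 -1.2  0.1] w 0.0459 tilt 0.04
twist deg 0.06 delta tool mm (at target yaw) [ 4.3 -0.3  0.1] (at current) [ 4.3 -0.3  0.1]
```

View pics/c13.png

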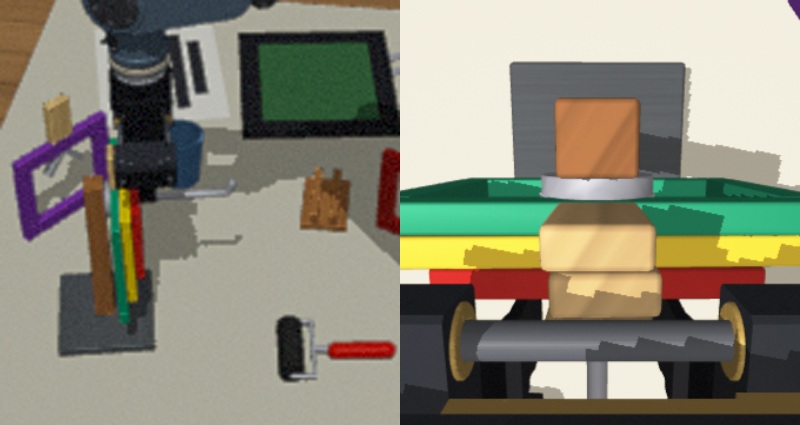

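Nearly home. Creep in with the force as a guide.

step_arm([
  [1, 0, 0],
  [1, 0, 0],
  [1, 0, 0],
  [0, 0, 0],
  [0, 0, 0],
], twist=[0, 0, 0, 0, 0])

```text
time: 21.82
position: [0.6571, -0.0296, 0.243]
tool_rot: [0.994, 0.105, -0.003, 0.0]
ft_force: [-6.5, -2.0, 3.3]
grip_width: 0.046
```

step_arm([
  [1, 0, 0],
  [1, 0, 0],
  [0, 0, 0],
  [0, 0, 0],
], twist=[0, 0, 0, 0])

```text
time: 22.15
position: [0.6573, -0.0296, 0.243]
tool_rot: [0.994, 0.105, -0.005, 0.0]
ft_force: [-10.2, -3.0, 5.9]
grip_width: 0.0458
```

```bash
python3 go.py .661 -.0285 .243 .21; python3 snap.py 14 wrist side scene; python3 - <<'E'
import cv2
a=cv2.imread("pics/side14.png")[120:290,180:340];b=cv2.imread("pics/wrist14.png")[0:340,110:450]
import numpy as np
cv2.imwrite("pics/c14.png",np.hstack([cv2.resize(a,(400,425),interpolation=cv2.INTER_CUBIC),cv2.resize(b,(400,425))]))
E
```

```text
t 22.15 pos [ 0.6573 -0.0296  0.243 ] th 0.2111 F [-10.2  -3.    5.9] w 0.0458 tilt 0.59
twist deg 0.06 delta tool mm (at target yaw) [ 3.9 -0.2 -0. ] (at current) [ 3.9 -0.2 -0.1]
```

View pics/c14.png

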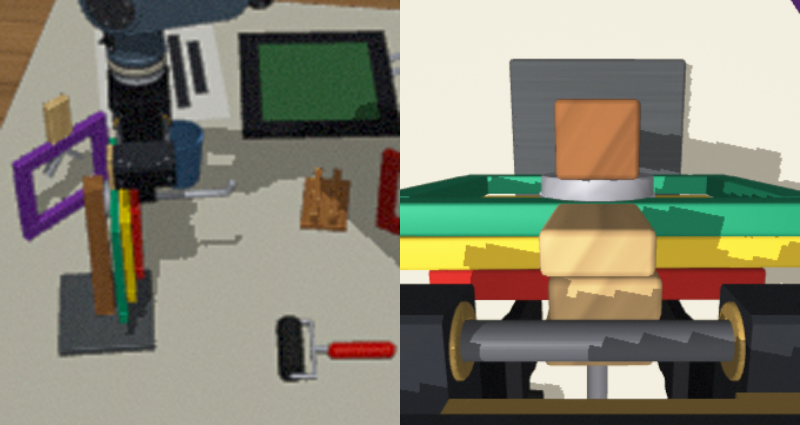

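Against the stop: the force rises to 10 N and nothing moves further. Back off gently and inspect.

step_arm([
  [-1.5, 0, 0],
  [-1.5, 0, 0],
  [-2, 0, 0],
  [-2, 0, 0],
  [-4, 0, 0],
  [-8, 0, 0],
  [-14, 0, 0],
  [-18, 0, 0],
  [-10, 0, 0],
  [0, 0, -15],
  [0, 0, -25],
  [0, 0, -25],
  [0, 0, -20],
  [0, 0, 0],
  [0, 0, 0],
  [0, 0, 0],
], twist=[0, 0, 0, 0, 0, 0, 0, 0, 0, 0, 0, 0, 0, 0, 0, 0])

```text
time: 23.63
position: [0.601, -0.0414, 0.3271]
tool_rot: [0.994, 0.105, -0.001, -0.0]
ft_force: [-0.4, -0.6, -1.4]
grip_width: 0.046
```

```bash
python3 go.py .661 -.0285 .243 .21; python3 snap.py 15 wrist side scene; python3 - <<'E'
import cv2
a=cv2.imread("pics/side15.png")[120:290,180:340];b=cv2.imread("pics/wrist15.png")[0:340,110:450]
import numpy as np
cv2.imwrite("pics/c15.png",np.hstack([cv2.resize(a,(400,425),interpolation=cv2.INTER_CUBIC),cv2.resize(b,(400,425))]))
from fit import *
root=np.array([.7053,-.019]);ex=np.array([np.cos(.21),np.sin(.21)]);ey=np.array([-ex[1],ex[0]])
for n in("wrist","scene","side"):
    c=dict(np.load(f"pics/{n}15.npz"));P,H=pts(c,.685,-.02,.15,.06,.30)
    for nm,w,h,m,x in(("large",.19,.16,(H[:,0]>65)&(H[:,0]<90)&(H[:,1]>110)&(P[:,2]<.25),6),("medium",.16,.135,(H[:,0]>=20)&(H[:,0]<34)&(H[:,1]>150)&(P[:,2]<.25),18),("small",.13,.11,(H[:,1]>150)&((H[:,0]<6)|(H[:,0]>174))&(P[:,2]<.25),30)):
        if m.sum()<30: print(n,nm,m.sum());continue
        p0=root-ex*x/1000; nh=h-.02
        v,r,k=fit(P[m],w,h,*p0,.21,.217-nh,True)
        ap=v[[0,1,3]]+R.from_euler('zyx',[v[2],v[4],v[5]]).as_matrix()@[0,0,nh]
        print(n,nm,"out %.1f lat %.1f z %.1f"%(-(ap[:2]-root)@ex*1e3,(ap[:2]-root)@ey*1e3,(ap[2]-.21)*1e3),"yaw,pitch,roll",(v[2]-.21).round(3),v[4:].round(3),"med",r.round(2),k)
E
```

```text
t 23.63 pos [ 0.601  -0.0414  0.3271] th 0.2108 F [-0.4 -0.6 -1.4] w 0.046 tilt 0.09
twist deg 0.05 delta tool mm (at target yaw) [61.4 -0.1 84.1] (at current) [61.5  0.1 84.1]
wrist large out 7.7 lat 0.3 z 6.7 yaw,pitch,roll 0.0 [ 0.021 -0.004] med 0.42 4760
wrist medium out 19.7 lat -0.1 z 6.7 yaw,pitch,roll 0.001 [0.016 0.024] med 0.43 3752
wrist small out 31.7 lat -0.9 z 6.7 yaw,pitch,roll 0.001 [-0.001  0.005] med 0.42 2789
scene large out 9.1 lat 1.8 z 8.0 yaw,pitch,roll 0.0 [ 0.003 -0.   ] med 0.88 921
scene medium out 19.7 lat 1.2 z 7.7 yaw,pitch,roll 0.005 [0.024 0.026] med 1.14 444
scene small out 30.0 lat 2.0 z 8.3 yaw,pitch,roll -0.0 [ 0.046 -0.005] med 1.17 210
side large out 5.5 lat 0.8 z 8.1 yaw,pitch,roll 0.004 [ 0.016 -0.003] med 1.67 192
side medium out 21.7 lat 0.4 z 9.8 yaw,pitch,roll -0.02 [0.011 0.014] med 1.25 180
side small out 32.2 lat 0.8 z 7.5 yaw,pitch,roll -0.02 [ 0.001 -0.005] med 1.54 102
```

View pics/c15.png

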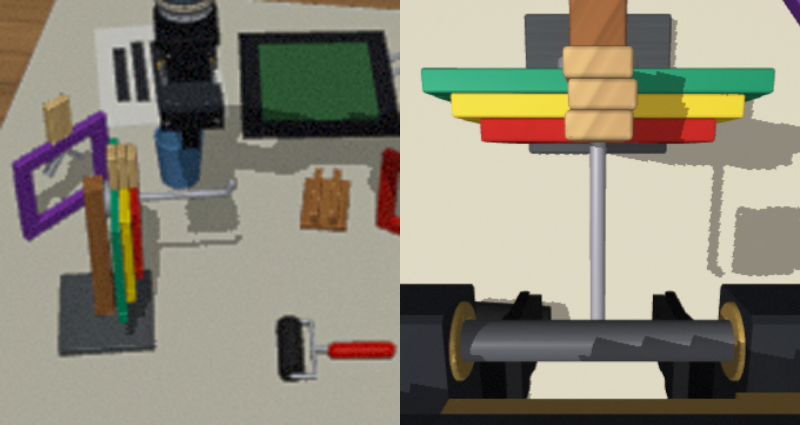

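View pics/scene15.png

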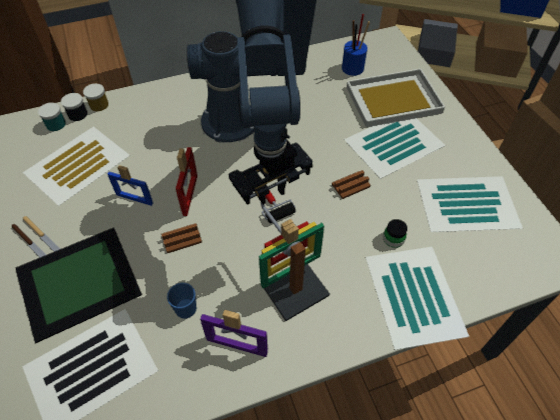

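Wrist fit: notches 7.7, 19.7 and 31.7 mm out, within 1 mm sideways, upright and square. The roller, cup and jar sit at the same pixels as at the start. Handing in.

step_arm([
  [0, 0, 0],
  [0, 0, 0],
  [0, 0, 0],
  [0, 0, 0],
], twist=[0, 0, 0, 0])

```text
time: 24.12
position: [0.6017, -0.0414, 0.3277]
tool_rot: [0.994, 0.105, -0.0, -0.0]
ft_force: [-0.8, 0.4, 0.6]
grip_width: 0.0458
```

```bash
python3 -c "
from rig import robot
print(robot.hand_in())"
```

```text
the job is handed in; nothing more can be done
None
```

I hung the medium yellow frame and then the small red one in front of the green, and pushed all three back until the large frame met the stop plate. The push force rose to about 10 N there with no further movement. I then backed the gripper off and handed the job in at about 24 s. For the small I took the red frame in the rack, not the larger free-standing one.

**Last checks (wrist camera fit):**

| Frame | Notch out from root | Target range |
|---|---|---|
| Large | 7.7 mm | under 15 mm |
| Medium | 19.7 mm | 15–34 mm |
| Small | 31.7 mm | 26–52 mm |

- **Hanging:** neighbouring notches are 12 mm apart. All three are within 1 mm sideways and sit about 7 mm above the prong's centre line. Tilt is under 0.03 rad and they are square.
- **Bystanders:** the roller, cup and jar looked unmoved in the scene picture. I judged this by eye and did not measure it.
- **Disagreements:** the coarser scene and side fits differ from the wrist fit by up to about 2–3 mm. The scene camera also read the small frame's tilt as 0.046 rad. All of these values are still within limits.
- **Not checked:** I took no second picture to confirm the frames were at rest. I only waited about 0.3 s before handing in.

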